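# Select third feed on the bench creaser

## Task

Put the bench creaser into third feed for a run of thin card: its gear lever (red ball knob) stands somewhere on the left, first-and-second side of the H-shaped gate. Push it with your fingertips, without taking the knob between the fingers and without forcing it: to neutral if it is in gear, across to the right, then forward, away from the robot, until it is fully home in third, the front right slot beside three black dots. Do not let it go into reverse, the rear right slot beside the red dot; then take the hand away, and leave the other things on the bench where they are.

Things in the scene. Friction and masses are not known exactly. Their poses are not given: they have to be found in the camera images.
- creaser: Green bench-top card creaser, fixed, its feed gearbox at the right-hand end. Origin on the table under the middle of the gate; x forward (away from the robot, turned up to 13 degrees), y left, z up. Gearbox housing 250 x 185 mm (y = -100 to 85), top at z = 105. The rest (frames, shafts, feed tables with tops at z = 135, motor) lies at y = 85 to 605 mm: up to z = 108 as far as y = 145, beyond that nowhere above z = 226 mm.
- gate (a point): Middle of the gate plate's top, z = 129 mm over the machine's origin, same axes. Steel plate 136 (x) x 116 (y) x 8 mm. Neutral channel along y, 17 mm wide; two slots along x, 16 mm wide, middles at y = +18 (first in front, second behind) and -18 mm (third in front, reverse behind), ending at x = +32 and -32. Dots beside them: one, two, three black; one red for reverse.
- lever_across (a joint): Sideways tilt of the gear lever, rad: 0 upright in the middle, positive to the right (the machine's -y). About -0.195 in the left (first-second) slots, +0.195 in the right (third-reverse) slots, each with 0.022 of play. Stays put; moving it takes about 2.5 N at the knob.
- lever_fore (a joint): Forward tilt of the gear lever, rad: 0 in neutral, positive forward (the machine's +x). About +0.265 fully home in a front slot, -0.265 in a rear slot; the lever can cross from side to side only within about 0.025 of 0. No detent or spring: it stays where it is left; moving it takes about 2.5 N at the knob.
- knob (a point): Centre of the lever's red ball knob, 40 mm across, on a 12 mm steel rod (z axis up along the rod). The pivot is in the gearbox at z = 34 mm on the machine's z axis, 185 mm from the knob. With tilts a (across), f (fore) the knob lies in the machine's frame at x = 0.185 sin f, y = -0.185 cos f sin a, z = 0.034 + 0.185 cos f cos a (m); home in third: about (48, -35, 209) mm.
- tape_roll: Loose roll of brown tape, 100 mm across, 48 mm high, lying flat on the bench at the right of the gearbox. Origin: centre of its underside.
- tape_measure: Loose yellow tape measure, 66 x 32 x 60 mm, standing on the machine's near feed table. Origin: centre of its underside.
- spanner: Loose steel spanner, 106 mm long, 24 mm wide, 6 mm thick, lying on the gearbox housing just right of the gate plate. Origin: centre of its underside, long axis x.
- glue: Loose white glue bottle, 58 mm across, 155 mm tall, standing on the right of the bench. Origin: centre of its underside.
- pencil_jar: Loose blue jar with pencils, 72 mm across, 95 mm high (155 mm with the pencils), standing on the right of the bench. Origin: centre of its underside.
- cutter: Loose orange card cutter, shut, 150 x 28 x 22 mm, lying on the right of the bench. Origin: centre of its underside.
- ruler: Loose aluminium safety ruler, 200 x 46 x 12 mm, lying on the bench near the robot. Origin: centre of its underside, long axis x.

How it is judged:
On the way, in this order (a step that is already met when the one before it is completed fails the run):
1. the lever is brought across the neutral channel to the right-hand side (value of joint lever_across above 0.08 rad and value of joint lever_fore between -0.09 and 0.09 rad), for 0.02 s.
2. the lever is pushed forward fully home in third (value of joint lever_across above 0.14 rad and value of joint lever_fore above 0.24 rad), for 0.1 s.
At the end, for the whole second after the job is handed in: The lever rests in the front right slot (tilted 0.14 to 0.25 rad to the right) and is fully home: tilted forward by more than 0.24 rad, which puts the knob within about 5 mm of the end of its travel (all of step 2 and value of joint lever_across below 0.25 rad and velocity of joint lever_fore between -0.05 and 0.05 rad/s); the robot touches nothing.
It fails at once if the lever goes into reverse (more than 0.10 rad back on the right-hand side) (value of joint lever_across above 0.1 rad and value of joint lever_fore below -0.1 rad).
It fails at once if the knob or rod is taken between the fingers (the grasp point comes within 22 mm of the knob's centre, or 8 mm of the lever's axis) (distance between the grasp point and knob below 0.022 m or (x of the grasp point in the frame of knob between -0.008 and 0.008 m and y of the grasp point in the frame of knob between -0.008 and 0.008 m and z of the grasp point in the frame of knob between -0.09 and 0.036 m)).
It fails at once if the machine is forced: pushed with more than 40 N (contact force between any of the fingers, the arm and creaser above 40 N).
It fails at once if a loose thing is shifted or lifted by more than 25 mm (distance of any of tape_roll, tape_measure, spanner, glue, pencil_jar, cutter, ruler from where it was at the start of the episode above 0.025 m).
It also fails if it takes over 58 s, if anything falls off the work surface, if the arm or the gripper's body presses on something with over 40 N, if the wrist force passes 120 N, or if a joint passes its speed limit or range.

## Robot

A 6-joint arm with a two-finger parallel gripper is mounted at the origin on the work surface. World frame = base frame: x ahead of the robot, y to its left, z up, the work surface at z = 0. Lengths are in m, angles in rad, forces in N, time in s.
With the tool pointing down it reaches from about 0.375 to 0.975 m from the base axis. Payload 3.8 kg.
Tool frame: the origin (TCP) lies midway between the tips of the shut fingers; the grasp point (between the pads) lies 19 mm behind it; z points along the fingers, y is the line along which they close (so a half turn about z gives the same grasp; the last joint's range is limited). The gripper opens to 85 mm and grips with 20 to 120 N. Pads are 22 mm wide; open, the fingers measure 114 mm over their backs; the gripper's body (76 mm by 85 mm) begins 54 mm behind the grasp point. The pads swing forward as they close: fully open they stand 13 mm farther back than shut.
Start: joints at [-1.149, 0.264, 1.604, -0, 1.274, -0.037], TCP at [0.299, -0.605, 0.231] pointing down, gripper open.
Joint ranges: [-2.63, 2.63], [-0.94, 2.18], [0.31, 2.57], [-1.31, 4.45], [0, 2.66], [-2.55, 2.55]. Speed limits (rad/s): [2.57, 2.57, 3.14, 3.14, 3.14, 3.14].

## Interface

Orientations are given as a rotation vector (axis times angle).
In Python, from workcell import bot gives the robot as it stands.
- The arm moves only by the tool servo_tool, never from a script. Its argument "series" is a list of rows, each a list of 7 numbers: the shift along the world's x, y, z in units of 0.15 m (1.0 is 0.15 m), then the turn, a rotation vector about the world's x, y, z in units of 180 degrees (1.0 is 180 degrees), then the closure, from 0 (fully open) to 1 (shut). A call has 1 to 20 rows; each row is the pose to reach, as a shift and turn from the pose commanded when the call began, turning the shorter way round; what a row does not reach only later rows make up. A row lasts 1/10 s, in which the tool goes at most 50 mm and 8.59 degrees, less where a joint would pass 70% of its speed; a pose out of reach is approached as far as the arm can. A call with a number of a shift or a turn outside -1 to 1 is refused whole. A call with a gripper value outside its range is refused whole. The fingers move at their own pace and stop on an object; "newtons" is the grip in N (left out, the last holds). Time passes only in rows, so rows that repeat a pose let the fingers close. It gives the time, the measured TCP pose, the force, the opening and the grip force at its end, in the units of the state.
- bot.read_state(): the state, without advancing time (a new reading comes with each control period).
- bot.read_camera(name): name is "scene" or "top" or "wrist"; returns the picture (480x640x3 uint8, red, green, blue); there is no depth.
- bot.camera_info(name): a dict with "vertical_fov" (degrees; the focal length in pixels is half the picture's height over the tangent of half this angle, whatever the lens; pixels are square), "cx", "cy" (the principal point, pixels), "R" (3x3) and "t" (3): a world point X has camera coordinates R X + t. Camera axes: x right, y down, z forward; pixel columns grow to the right and rows downward; lengths in m; the calibration is good to about 2 mm. A picture is of the moment at which its call begins: read the wrist's pose just before it. camera_info takes no time and is no camera call; for the wrist camera it gives the pose at the moment of the call.
- bot.finish_job(): hands the job in; it is judged then, once.
Trained networks look in the newest picture that a camera, given by its name, has taken for a name from the list of things; names that differ only in an ending like _2 or _b are one class to them, and where a whole thing is asked for, a point or a joint stands for the part that bears it (a point fixed in the world has none). Each returns a list of dicts, best first, with "score" (0 to 1); they miss things now and then, are a little off and sometimes report something else, mostly with a low value. They report only what shows in the picture. A call takes as long as a camera call.
- bot.recognise(target, camera): "box" ([left, top, right, bottom] as shares, 0 to 1, of the picture: columns of its width, rows of its height, round what is visible of it).
- bot.trace(target, camera): "mask" (480x640 bool, what is visible of it) and "box" ([left, top, right, bottom] as shares, 0 to 1, of the picture: columns of its width, rows of its height, round what is visible of it).
- bot.mark_of(target, camera): "at" ([row, column] as shares, 0 to 1, of the picture: columns of its width, rows of its height: a listed point, or the origin of a listed thing).
The state is a dict: "time": time; "q": joint angles; "joint_vel": joint speeds; "joint_torque": joint torques, N m; "tool_pos": TCP position; "tcp_rot": TCP orientation; "wrist_force": force on the tool from outside, world axes, zero at the start; "torque": the same for the moment, N m; "width": opening from 0.0 (shut) to 1.0 (fully open); "grip_force": force on a finger pad.
Only numpy, scipy, OpenCV 4.12 (cv2) and the standard library are available. Lean on these libraries where they do the work, as an engineer would, in place of code of your own. Each camera call takes 0.05 s, during which the arm holds its last target. There are 200 camera calls.

## Working session

There is one attempt and no reset: what is moved stays moved. The work goes in short steps, Python scripts to look and compute and a tool call to move; the robot and the scene stay as the last step left them, time stands still between calls to the robot, and variables do not carry over. Pictures are saved under pics/ and viewed, at most 10 in all, crops included, and the job is handed in when it is done.

Besides the shell and the picture viewer there is one more tool, called by a JSON object that holds its "method" and its "body". servo_tool: Moves the arm, as the interface text tells. Shifts and turns lie within -1 to 1; 1 stands for 0.15 m of shift or 180 degrees of turn. Its arguments: {"type":"object","properties":{"series":{"type":"array","items":{"type":"array","items":{"type":"number"}}},"newtons":{"type":"number"}},"required":["series"]}

```bash
mkdir -p pics
cat > h.py <<'E'
import numpy as np, cv2
from workcell import bot
def cam(n):
    c=bot.camera_info(n); f=240/np.tan(np.radians(c["vertical_fov"])/2)
    return f,c["cx"],c["cy"],np.array(c["R"]),np.array(c["t"])
def proj(n,X):
    f,cx,cy,R,t=cam(n); p=R@np.array(X)+t; return np.array([cx+f*p[0]/p[2],cy+f*p[1]/p[2]])
def ray(n,u,v):
    f,cx,cy,R,t=cam(n); d=R.T@np.array([(u-cx)/f,(v-cy)/f,1]); return -R.T@t,d/np.linalg.norm(d)
def tri(rays):
    A=sum(np.eye(3)-np.outer(d,d) for o,d in rays); b=sum((np.eye(3)-np.outer(d,d))@o for o,d in rays)
    return np.linalg.solve(A,b)
E
python3 - <<'E'
from h import *
for n in("scene","top"):
    im=bot.read_camera(n); cv2.imwrite(f"pics/{n}0.png",im[:,:,::-1])
    f,cx,cy,R,t=cam(n); print(n,f,cx,cy,-R.T@t,R[2])
    for k in("knob","gate","creaser","tape_roll","spanner","glue","pencil_jar","tape_measure"):
        r=bot.mark_of(k,n)[:2]; print(k,[(round(x["score"],2),np.round([x["at"][1]*640,x["at"][0]*480],1)) for x in r])
    r=bot.trace("knob",n)[:1]
    for x in r:
        m=x["mask"]; ys,xs=np.nonzero(m); print("mask",m.sum(),xs.mean(),ys.mean(),x["box"])
E
```

```text
scene 543.3243588040299 329.1672916901251 229.09774883258652 [0.90149759 0.48148228 1.25309022] [-0.31960567 -0.43639065 -0.84107991]
knob [(0.55, array([314.3, 225.7]))]
gate [(0.76, array([307.1, 232.6])), (0.31, array([254.9, 177. ]))]
creaser [(0.61, array([303.8, 261.7]))]
tape_roll [(0.8, array([269.2, 212. ]))]
spanner [(0.71, array([297.4, 207.7]))]
glue [(0.78, array([283.5, 159.7])), (0.51, array([253.7, 174.9]))]
pencil_jar [(0.65, array([252., 176.]))]
tape_measure [(0.82, array([416. , 284.7])), (0.69, array([252.1, 181. ]))]
mask 272 313.84558823529414 227.52205882352942 [0.4766, 0.4579, 0.5048, 0.5117]
top 503.1693034821117 325.56084597516184 236.44160826167692 [ 0.38389489 -0.05807931  1.32095801] [ 7.62901475e-02 -9.35694654e-04 -9.97085221e-01]
knob [(0.65, array([339.9, 208.7]))]
gate [(0.67, array([352.3, 212.7])), (0.28, array([338. , 210.4]))]
creaser [(0.79, array([350.4, 219.1]))]
tape_roll [(0.92, array([421.3, 215.8]))]
spanner [(0.77, array([385.3, 227.5])), (0.65, array([420.5, 215.6]))]
glue [(0.84, array([473.2, 272.9]))]
pencil_jar [(0.89, array([469.9, 229.4]))]
tape_measure [(0.81, array([241. , 265.6]))]
mask 261 338.33716475095787 210.095785440613 [0.5169, 0.4229, 0.5498, 0.4527]
```

Run:
```python
from h import *
a=cv2.imread("pics/scene0.png");b=cv2.imread("pics/top0.png")
A=cv2.resize(a[140:320,200:440],None,fx=2.5,fy=2.5,interpolation=3)
B=cv2.resize(b[130:310,230:430],None,fx=3,fy=3,interpolation=3)
cv2.imwrite("pics/sc.png",A);cv2.imwrite("pics/tc.png",B)
P={}
S=dict(knob=(314,226.8),gate=(307.1,232.6),spanner=(297.4,207.7),tape_roll=(269.2,212),creaser=(303.8,261.7),glue=(283.5,159.7),pencil_jar=(252,176),tape_measure=(416,284.7))
T=dict(knob=(339.2,209.5),gate=(352.3,212.7),spanner=(385.3,227.5),tape_roll=(421.3,215.8),creaser=(350.4,219.1),glue=(473.2,272.9),pencil_jar=(469.9,229.4),tape_measure=(241,265.6))
for k in S:
    X=tri([ray("scene",*S[k]),ray("top",*T[k])]);print(k,X.round(4),(proj("scene",X)-S[k]).round(1),(proj("top",X)-T[k]).round(1))
```

```text
knob [ 0.5286 -0.0889  0.2053] [-0.6 -0.1] [-0.4  0.4]
gate [ 0.5289 -0.1212  0.1399] [-0.8 -0.1] [-0.6  0.6]
spanner [ 0.4978 -0.2032  0.1233] [0.6 0.1] [ 0.5 -0.5]
tape_roll [ 0.5343 -0.3065  0.0166] [-1.3 -0.3] [-1.   1.1]
creaser [ 0.5345 -0.128  -0.0098] [1.4 0.2] [ 0.9 -1. ]
glue [ 0.3891 -0.4462  0.0013] [0.4 0.1] [ 0.3 -0.3]
pencil_jar [ 0.5025 -0.4361  0.0182] [0.7 0.2] [ 0.6 -0.6]
tape_measure [0.4058 0.1408 0.1335] [-0.3 -0. ] [-0.2  0.2]
```

View pics/sc.png

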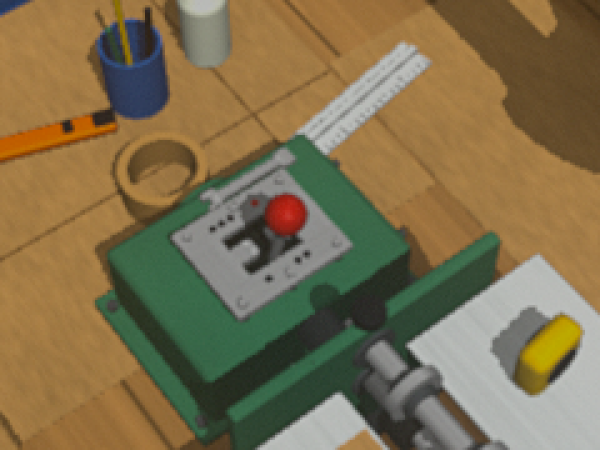

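View pics/tc.png

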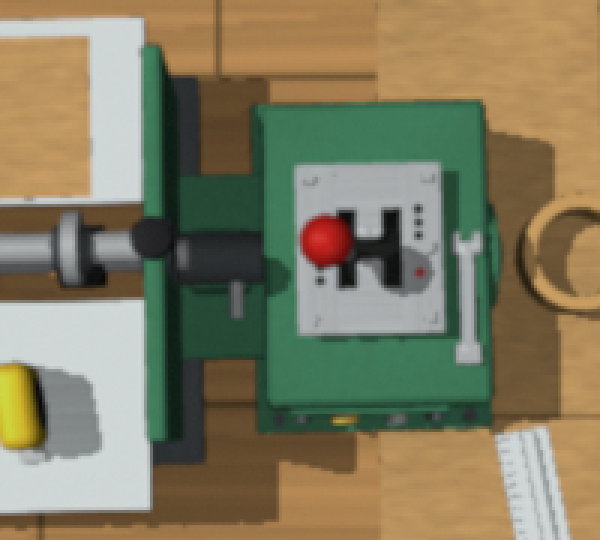

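Scene: knob at (285,215) in the crop, in front of the gate's left half. Top view: plate corners about (295,163), (440,162), (445,333), (303,335), knob at (326,240), spanner right of the plate, and slot layout as described. Next I fit the gate frame from the corners.

Run:
```python
from h import *
from scipy.optimize import least_squares as LS
def on(n,u,v,z):
    o,d=ray(n,u,v); return o+d*(z-o[2])/d[2]
C=[on("top",230+(x+.5)/3-.5,130+(y+.5)/3-.5,.129)[:2] for x,y in((295,163),(440,162),(445,333),(303,335))]
D=[on("scene",200+x/2.5,140+y/2.5,.129)[:2] for x,y in((239,320),(170,237),(285,168),(353,244))]
L=np.array([[68,58],[68,-58],[-68,-58],[-68,58]])/1000
for Q in(C,D,None):
    Q=C+D if Q is None else Q; LL=np.vstack([L]*(len(Q)//4))
    f=lambda p:(LL@np.array([[np.cos(p[2]),np.sin(p[2])],[-np.sin(p[2]),np.cos(p[2])]])+p[:2]-np.array(Q)).ravel()
    r=LS(f,[.53,-.12,0]);print(r.x.round(4),np.degrees(r.x[2]).round(2),(r.fun*1000).round(1))
p=r.x;c,s=np.cos(p[2]),np.sin(p[2])
def kn(fa):
    a,f=fa;k=np.array([.185*np.sin(f),-.185*np.cos(f)*np.sin(a)]);return [p[0]+c*k[0]-s*k[1],p[1]+s*k[0]+c*k[1],.034+.185*np.cos(f)*np.cos(a)]
g=lambda x:np.r_[proj("scene",kn(x))-(314,226.8),proj("top",kn(x))-(338.7,210)]
r=LS(g,[-.19,0]);print("a,f",r.x,r.fun.round(1),kn(r.x))
for x in((-.195,0),(.195,0),(.195,.265)):print(x,np.round(kn(x),4))
print(bot.read_state()["tcp_rot"])
```

```text
[ 0.5327 -0.1254  0.0213] 1.22 [-1.6 -0.6  0.3 -0.8  1.2 -1.1  0.   2.5]
[ 0.5346 -0.1199  0.0146] 0.84 [-0.6 -0.1 -1.1  0.   1.2 -1.5  0.5  1.6]
[ 0.5337 -0.1227  0.0179] 1.03 [-0.4  1.9  1.1  1.7  2.   1.8  1.2  5.4 -1.7 -2.6 -1.9 -2.5  0.4 -4.4
 -0.7 -1.3]
a,f [-0.20105509 -0.02280279] [ 0.  -1.5 -1.2 -0.7] [np.float64(0.5287719186346268), np.float64(-0.08580763497785782), np.float64(0.21522631136348697)]
(-0.195, 0) [ 0.533  -0.0868  0.2155]
(0.195, 0) [ 0.5343 -0.1585  0.2155]
(0.195, 0.265) [ 0.5827 -0.1564  0.2092]
[ 3.05922239e+00  7.14385858e-01 -1.49023622e-05]
```

{"method": "servo_tool", "body": {"series": [[0.1, 0.2, 0.3, 0, 0, -0.04, 1], [0.2, 0.5, 0.6, 0, 0, -0.08, 1], [0.35, 0.8, 0.7, 0, 0, -0.11, 1], [0.5, 1, 0.7, 0, 0, -0.14, 1], [0.5, 1, 0.7, 0, 0, -0.14, 1]], "newtons": 40}}

```text
time: 1.5
tool_pos: [0.3767, -0.4521, 0.3394]
tcp_rot: [3.139, 0.033, 0.007]
wrist_force: [0.0, -0.4, -0.7]
width: 0.144
grip_force: 0.0
```

{"method": "servo_tool", "body": {"series": [[0.2, 0.33, 0, 0, 0, 0, 1], [0.35, 0.66, 0, 0, 0, 0, 1], [0.5, 1, 0, 0, 0, 0, 1], [0.5, 1, 0, 0, 0, 0, 1]]}}

```text
time: 1.9
tool_pos: [0.45, -0.3019, 0.3361]
tcp_rot: [-3.14, -0.036, -0.001]
wrist_force: [0.5, -0.8, -0.2]
width: 0.002
grip_force: 0.0
```

{"method": "servo_tool", "body": {"series": [[0.2, 0.33, 0, 0, 0, 0, 1], [0.35, 0.66, 0, 0, 0, 0, 1], [0.5, 1, 0, 0, 0, 0, 1], [0.5, 1, 0, 0, 0, 0, 1]]}}

```text
time: 2.3
tool_pos: [0.5251, -0.1518, 0.3359]
tcp_rot: [-3.14, -0.036, -0.0]
wrist_force: [-0.5, -0.1, -0.2]
width: -0.002
grip_force: 0.0
```

```bash
cat > w.py <<'E'
from h import *
import sys
i=sys.argv[1]
f,cx,cy,R,t=cam("wrist");im=bot.read_camera("wrist");cv2.imwrite(f"pics/w{i}.png",im[:,:,::-1])
print(bot.read_state()["tool_pos"],"cam",-R.T@t,R[2])
for k in("knob","gate"):print(k,[(round(x["score"],2),np.round([x["at"][1]*640,x["at"][0]*480],1)) for x in bot.mark_of(k,"wrist")[:2]])
for x in bot.trace("knob","wrist")[:1]:
    ys,xs=np.nonzero(x["mask"]);(u,v),r=cv2.minEnclosingCircle(np.c_[xs,ys].astype(np.float32));print("mask",xs.mean(),ys.mean(),u,v,r)
    o,d=ray("wrist",xs.mean(),ys.mean());print("at z.2155",o+d*(.2155-o[2])/d[2])
E
python3 w.py 0
```

```text
[ 0.52553658 -0.15084533  0.33585777] cam [ 0.59748616 -0.15043464  0.47869814] [-0.28367986 -0.00489879 -0.95890653]
knob [(0.73, array([536.6, 140.7])), (0.59, array([240.3, 230.4]))]
gate [(0.6, array([293.1, 208. ]))]
mask 243.77568493150685 229.30436643835617 250.0 224.5 38.84916687011719
at z.2155 [ 0.52864339 -0.09479025  0.2155    ]
```

{"method": "servo_tool", "body": {"series": [[0, 0.33, 0, 0, 0, 0, 1], [0, 0.7, 0, 0, 0, 0, 1], [0, 0.8, 0, 0, 0, 0, 1], [0, 0.8, 0, 0, 0, 0, 1]]}}

```text
time: 2.9
tool_pos: [0.5236, -0.0345, 0.3363]
tcp_rot: [-3.141, -0.032, 0.0]
wrist_force: [0.7, -0.5, 0.8]
width: -0.003
grip_force: 0.0
```

```bash
python3 w.py 1; python3 -c "
import cv2,numpy as np
a=cv2.imread('pics/w0.png');b=cv2.imread('pics/w1.png')
cv2.imwrite('pics/w01.png',cv2.resize(np.vstack([a,b]),None,fx=.6,fy=.6,interpolation=3))"
```

```text
[ 0.52372134 -0.03587942  0.33627638] cam [ 0.59603326 -0.03317256  0.47906376] [-0.28382289 -0.00543835 -0.9588613 ]
knob [(0.66, array([386.8, 237. ]))]
gate [(0.84, array([406.4, 208.3])), (0.55, array([516.6, 187.5]))]
```

View pics/w01.png

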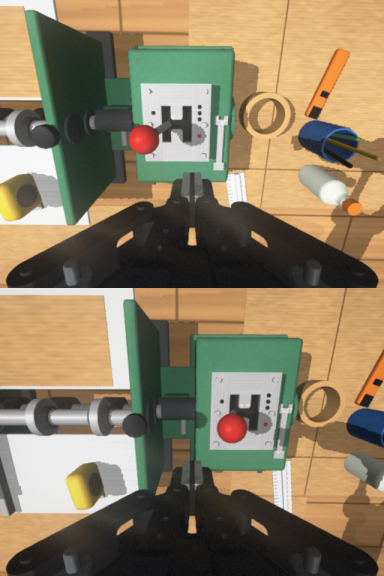

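The wrist views show the knob at about (239,231) and (387,235) full-size pixels, with the rod leaning left near the neutral channel. I'll pin this down with colour segmentation and an enlarged crop.

Run:
```python
from h import *
P=[]
for i,box in((0,(200,110,400,300)),(1,(320,110,520,300))):
    a=cv2.imread(f"pics/w{i}.png");x0,y0,x1,y1=box;c=a[y0:y1,x0:x1].astype(int)
    m=((c[...,2]>110)&(c[...,1]<70)&(c[...,0]<70)).astype(np.uint8)
    n,l,s,ce=cv2.connectedComponentsWithStats(m);k=1+s[1:,4].argmax();print(i,s[k],ce[k]+[x0,y0])
    P.append(cv2.resize(a[y0:y1,x0:x1],None,fx=3,fy=3,interpolation=3))
    cv2.imwrite(f"pics/wc{i}.png",P[-1])
```

```text
0 [  15   99   48   48 1529] [239.22629169 232.07586658]
1 [  42  100   50   48 1710] [386.48538012 233.61754386]
```

View pics/wc0.png

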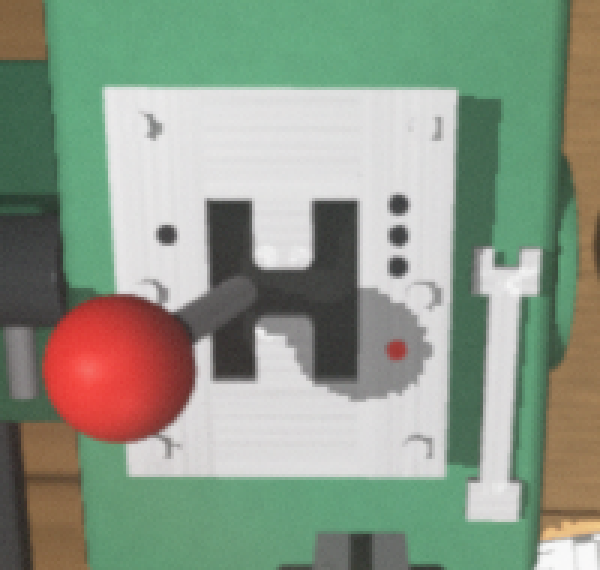

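View pics/wc1.png

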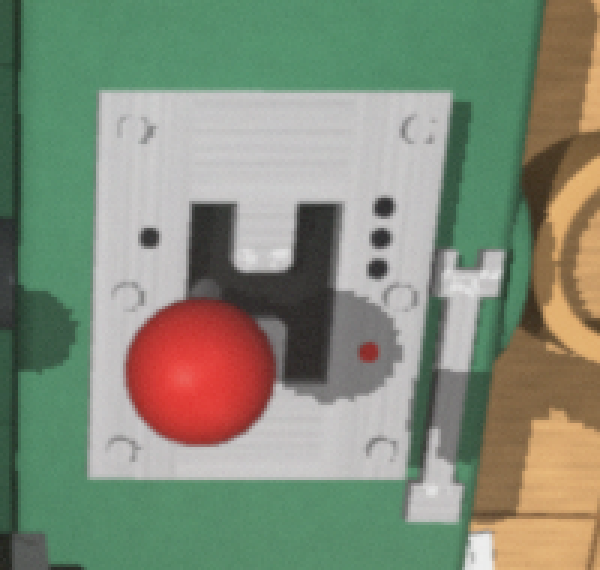

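Run:
```python
from h import *
from scipy.optimize import least_squares as LS
f,cx,cy,R,t=cam("wrist")
O=[np.array([0.59748616,-0.15043464,0.47869814]),np.array([0.59603326,-0.03317256,0.47906376])]
Rr=[cv2.Rodrigues(np.array([0,0,0.0]))[0]]*2
def pj(i,X):
    p=R@(np.array(X)-O[i]);return np.array([cx+f*p[0]/p[2],cy+f*p[1]/p[2]])
L=np.array([[68,58],[68,-58],[-68,-58],[-68,58]])/1000
PX=[np.array([(103,88),(458,91),(445,476),(127,478)])/3-.33+[200,110],np.array([(99,91),(452,94),(408,480),(88,478)])/3-.33+[320,110]]
K=[(239.2,232.1),(386.5,233.6)]
def mod(x,i):
    X,Y,y,z,a,fo=x;c,s=np.cos(y),np.sin(y);W=lambda l,h:[X+c*l[0]-s*l[1],Y+s*l[0]+c*l[1],h]
    k=(.185*np.sin(fo),-.185*np.cos(fo)*np.sin(a))
    return [pj(i,W(l,z)) for l in L],pj(i,W(k,z-.095+.185*np.cos(fo)*np.cos(a))),W(k,z-.095+.185*np.cos(fo)*np.cos(a))
for I in((0,),(1,),(0,1)):
    def res(x):
        o=[(x[3]-.129)*1000]
        for i in I:
            A,k,_=mod(x,i);o+=list((np.array(A)-PX[i]).ravel())+list(k-K[i])
        return np.array(o)
    r=LS(res,[.53,-.123,.018,.129,-.19,0],x_scale=.01);print(r.x.round(4),np.array(mod(r.x,0)[2]).round(4),r.fun.round(1))
    x=r.x.copy();print([np.round(mod(np.r_[x[:4],q],0)[2],4) for q in((.195,0),(.195,.265))])
```

```text
[ 0.5322 -0.125   0.0114  0.129  -0.2066 -0.0221] [ 0.5277 -0.0871  0.215 ] [ 0.   0.1  0.  -0.4 -0.3 -0.   0.8  0.3 -0.4 -0.  -0. ]
[array([ 0.5326, -0.1608,  0.2155]), array([ 0.581 , -0.159 ,  0.2092])]
[ 0.5318 -0.125   0.0151  0.1291 -0.2017 -0.0233] [ 0.5269 -0.088   0.2153] [ 0.1  0.3  0.2  0.2 -0.6 -0.9 -0.1  0.3  0.4  0.  -0. ]
[array([ 0.5323, -0.1609,  0.2156]), array([ 0.5807, -0.1589,  0.2092])]
[ 0.532  -0.125   0.0132  0.1292 -0.2039 -0.0224] [ 0.5274 -0.0876  0.2154] [ 0.2 -0.1  0.3 -0.5 -0.2  0.1  0.9  0.4 -0.1  0.5  0.5  0.4 -0.1  0.4
 -0.7 -1.  -0.1  0.2  0.2 -0.5 -0.5]
[array([ 0.5325, -0.1608,  0.2157]), array([ 0.5809, -0.1589,  0.2094])]
```

Lever sits at about a=-0.20, f=-0.022: near neutral but slightly back. I'll nudge it forward about 4 mm from behind, then push it across.

{"method": "servo_tool", "body": {"series": [[-0.26, -0.347, 0, 0, 0, 0, 1], [-0.26, -0.347, 0, 0, 0, 0, 1], [-0.26, -0.347, -0.3, 0, 0, 0, 1], [-0.26, -0.347, -0.6, 0, 0, 0, 1], [-0.26, -0.347, -0.91, 0, 0, 0, 1], [-0.26, -0.347, -0.91, 0, 0, 0, 1], [-0.26, -0.347, -0.91, 0, 0, 0, 1]]}}

```text
time: 3.8
tool_pos: [0.4844, -0.0881, 0.1998]
tcp_rot: [-3.141, -0.027, 0.003]
wrist_force: [0.2, 0.1, 0.3]
width: -0.001
grip_force: 0.0
```

{"method": "servo_tool", "body": {"series": [[0.05, 0, 0, 0, 0, 0, 1], [0.07, 0, 0, 0, 0, 0, 1], [0.09, 0, 0, 0, 0, 0, 1], [0.105, 0, 0, 0, 0, 0, 1], [0.105, 0, 0, 0, 0, 0, 1]]}}

```text
time: 4.3
tool_pos: [0.5014, -0.0873, 0.2006]
tcp_rot: [3.141, 0.03, 0.002]
wrist_force: [-1.4, -0.9, 0.8]
width: 0.002
grip_force: 0.7
```

```bash
cat > k.py <<'E'
from h import *
from scipy.optimize import least_squares as LS
X,Y,y,z=.532,-.125,.0132,.129;c,s=np.cos(y),np.sin(y)
P=lambda a,f:(lambda k:[X+c*k[0]-s*k[1],Y+s*k[0]+c*k[1],.034+.185*np.cos(f)*np.cos(a)])((.185*np.sin(f),-.185*np.cos(f)*np.sin(a)))
for n in("scene","top","wrist"):
    im=bot.read_camera(n).astype(int)
    m=((im[...,0]>110)&(im[...,1]<70)&(im[...,2]<70)).astype(np.uint8)
    N,l,st,ce=cv2.connectedComponentsWithStats(m)
    if N<2: print(n,"none");continue
    k=1+st[1:,4].argmax();r=LS(lambda q:proj(n,P(*q))-ce[k],[0,0]);print(n,st[k],r.x.round(3),np.round(P(*r.x),4))
q=bot.read_state();print(q["time"],q["tool_pos"],q["wrist_force"])
E
python3 k.py
```

```text
scene [305 219  16  16 203] [-0.213  0.006] [ 0.5326 -0.0858  0.2148]
top [   0  354   17  126 1745] [-1.523 -0.503] [0.4407 0.0357 0.0417]
wrist [ 272  204  101  101 5842] [-0.196  0.006] [ 0.5327 -0.0889  0.2154]
4.45 [ 0.50093505 -0.08711254  0.1997948 ] [-0.44899031 -0.5614877   0.34271082]
```

{"method": "servo_tool", "body": {"series": [[-0.1, 0, 0, 0, 0, 0, 1], [-0.1, 0, 0.3, 0, 0, 0, 1], [-0.1, 0, 0.53, 0, 0, 0, 1], [0.05, 0.2, 0.53, 0, 0, 0, 1], [0.213, 0.32, 0.53, 0, 0, 0, 1], [0.213, 0.32, 0.53, 0, 0, 0, 1], [0.213, 0.32, 0.3, 0, 0, 0, 1], [0.213, 0.32, 0, 0, 0, 0, 1], [0.213, 0.32, 0, 0, 0, 0, 1]]}}

```text
time: 5.35
tool_pos: [0.5261, -0.0389, 0.1927]
tcp_rot: [-3.14, -0.03, 0.022]
wrist_force: [-1.3, -0.3, -1.7]
width: -0.002
grip_force: 0.0
```

{"method": "servo_tool", "body": {"series": [[0, 0, 0, 0, 0, 0, 1], [0, -0.05, 0, 0, 0, 0, 1], [0, -0.1, 0, 0, 0, 0, 1]]}}

```text
time: 5.65
tool_pos: [0.5343, -0.055, 0.2028]
tcp_rot: [3.141, 0.03, 0.007]
wrist_force: [0.5, 2.6, 3.6]
width: -0.001
grip_force: 2.1
```

{"method": "servo_tool", "body": {"series": [[0, -0.05, 0, 0, 0, 0, 1], [0, -0.1, 0, 0, 0, 0, 1], [0, -0.15, 0, 0, 0, 0, 1], [0, -0.2, 0, 0, 0, 0, 1], [0, -0.2, 0, 0, 0, 0, 1]]}}

```text
time: 6.15
tool_pos: [0.5324, -0.0857, 0.1995]
tcp_rot: [3.14, 0.028, -0.001]
wrist_force: [-0.2, 0.7, -1.0]
width: -0.002
grip_force: 0.0
```

```bash
python3 k.py
```

```text
scene [297 214   8  10  47] [-0.041  0.073] [ 0.5454 -0.1172  0.2183]
top [   0  354   17  126 1747] [-1.523 -0.503] [0.4407 0.0357 0.0417]
wrist [ 364  281   94   77 4827] [-0.017  0.034] [ 0.5383 -0.1217  0.2189]
6.3 [ 0.53191597 -0.08475239  0.19892343] [ 0.22228739 -1.60997582  0.11745524]
```

{"method": "servo_tool", "body": {"series": [[0, -0.05, 0, 0, 0, 0, 1], [0, -0.1, 0, 0, 0, 0, 1], [0, -0.15, 0, 0, 0, 0, 1], [0, -0.2, 0, 0, 0, 0, 1], [0, -0.25, 0, 0, 0, 0, 1], [0, -0.25, 0, 0, 0, 0, 1]]}}

```text
time: 6.9
tool_pos: [0.5325, -0.1232, 0.1995]
tcp_rot: [3.14, 0.028, -0.0]
wrist_force: [-0.8, 0.9, 0.1]
width: -0.002
grip_force: 0.0
```

```bash
python3 k.py
```

```text
scene [288 204   8  10  51] [0.162 0.074] [ 0.546  -0.1545  0.2161]
top [   0  354   17  126 1752] [-1.523 -0.503] [0.4407 0.0357 0.0417]
wrist [ 361  279   94   76 4726] [0.187 0.028] [ 0.5377 -0.1593  0.2157]
7.05 [ 0.5324173  -0.12218529  0.19946961] [-0.55472679 -0.25186379 -0.12213574]
```

{"method": "servo_tool", "body": {"series": [[0, 0.09, 0, 0, 0, 0, 1], [0, 0.09, 0.3, 0, 0, 0, 1], [0, 0.09, 0.53, 0, 0, 0, 1], [0, 0.09, 0.53, 0, 0, 0, 1], [-0.2, -0.1, 0.53, 0, 0, 0, 1], [-0.333, -0.24, 0.53, 0, 0, 0, 1], [-0.333, -0.24, 0.53, 0, 0, 0, 1], [-0.333, -0.24, 0.3, 0, 0, 0, 1], [-0.333, -0.24, 0, 0, 0, 0, 1], [-0.333, -0.24, 0, 0, 0, 0, 1], [-0.333, -0.24, 0, 0, 0, 0, 1]]}}

```text
time: 8.15
tool_pos: [0.4822, -0.1567, 0.1991]
tcp_rot: [-3.14, -0.031, 0.004]
wrist_force: [0.4, -0.0, 1.3]
width: 0.001
grip_force: 0.0
```

```bash
python3 k.py
```

```text
scene [288 198  15  16 193] [0.168 0.008] [ 0.5339 -0.1559  0.2164]
top [   0  354   17  126 1748] [-1.523 -0.503] [0.4407 0.0357 0.0417]
wrist [ 270  154  102  105 7804] [0.176 0.006] [ 0.5336 -0.1573  0.2161]
8.3 [ 0.48465572 -0.15798389  0.20246232] [ 0.67525301  0.2562728  -0.01800384]
```

{"method": "servo_tool", "body": {"series": [[0.06, 0, 0, 0, 0, 0, 1], [0.11, 0, 0, 0, 0, 0, 1], [0.16, 0, 0, 0, 0, 0, 1], [0.21, 0, 0, 0, 0, 0, 1], [0.26, 0, 0, 0, 0, 0, 1], [0.3, 0, 0, 0, 0, 0, 1], [0.3, 0, 0, 0, 0, 0, 1]]}}

```text
time: 9.0
tool_pos: [0.5286, -0.1577, 0.1996]
tcp_rot: [-3.141, -0.03, -0.001]
wrist_force: [-0.3, 0.2, 0.1]
width: -0.001
grip_force: 0.2
```

```bash
python3 k.py
```

```text
scene [278 204  16  16 194] [0.168 0.149] [ 0.5599 -0.1552  0.2144]
top [   0  354   17  126 1752] [-1.523 -0.503] [0.4407 0.0357 0.0417]
wrist [ 267  203  100  101 7172] [0.174 0.141] [ 0.5584 -0.1563  0.2144]
9.15 [ 0.52788082 -0.15770436  0.19950321] [-0.2360656   0.10015548  0.15935548]
```

{"method": "servo_tool", "body": {"series": [[0.04, 0, 0, 0, 0, 0, 1], [0.08, 0, 0, 0, 0, 0, 1], [0.11, 0, 0, 0, 0, 0, 1], [0.13, 0, 0, 0, 0, 0, 1], [0.14, 0, 0, 0, 0, 0, 1], [0.14, 0, 0, 0, 0, 0, 1]]}}

```text
time: 9.75
tool_pos: [0.5489, -0.1578, 0.1996]
tcp_rot: [3.141, 0.03, -0.0]
wrist_force: [-2.4, 0.8, -1.5]
width: -0.002
grip_force: 1.1
```

```bash
python3 k.py
```

```text
scene [272 210  16  16 196] [0.168 0.259] [ 0.5798 -0.1543  0.2103]
top [   0  354   17  126 1757] [-1.523 -0.503] [0.4407 0.0357 0.0417]
wrist [ 267  203   96   98 6643] [0.174 0.25 ] [ 0.5782 -0.1555  0.2105]
9.9 [ 0.54884976 -0.1578891   0.1999608 ] [-3.02790673  0.18081701 -1.97564863]
```

Nearly home (f≈0.25–0.26). I'll press in small steps until the force shows the stop.

{"method": "servo_tool", "body": {"series": [[0.006, 0, 0, 0, 0, 0, 1], [0.013, 0, 0, 0, 0, 0, 1], [0.013, 0, 0, 0, 0, 0, 1]]}}

```text
time: 10.2
tool_pos: [0.5505, -0.1578, 0.1998]
tcp_rot: [3.141, 0.03, -0.0]
wrist_force: [-3.0, -0.1, -1.7]
width: -0.0
grip_force: 1.5
```

{"method": "servo_tool", "body": {"series": [[0.006, 0, 0, 0, 0, 0, 1], [0.013, 0, 0, 0, 0, 0, 1], [0.013, 0, 0, 0, 0, 0, 1]]}}

```text
time: 10.5
tool_pos: [0.5516, -0.1578, 0.1995]
tcp_rot: [-3.141, -0.03, 0.004]
wrist_force: [-6.2, -0.5, -0.9]
width: 0.004
grip_force: 3.1
```

Force has risen to about 6 N, so the lever is at its stop. Backing away.

{"method": "servo_tool", "body": {"series": [[-0.1, 0, 0, 0, 0, 0, 1], [-0.3, 0, 0, 0, 0, 0, 1], [-0.5, 0, 0.2, 0, 0, 0, 1], [-0.6, 0, 0.5, 0, 0, 0, 1], [-0.6, 0, 0.8, 0, 0, 0, 1], [-0.6, -0.3, 0.9, 0, 0, 0, 1], [-0.6, -0.6, 0.9, 0, 0, 0, 1], [-0.6, -0.9, 0.9, 0, 0, 0, 1], [-0.6, -0.9, 0.9, 0, 0, 0, 1], [-0.6, -0.9, 0.9, 0, 0, 0, 1]]}}

```text
time: 11.5
tool_pos: [0.4627, -0.2936, 0.3354]
tcp_rot: [3.141, 0.026, 0.003]
wrist_force: [0.1, -0.0, -0.1]
width: 0.0
grip_force: 0.0
```

```bash
python3 k.py; python3 -c "
from h import *
a=bot.read_camera('scene')[:,:,::-1];cv2.imwrite('pics/end.png',cv2.resize(a[140:320,200:440],None,fx=2.5,fy=2.5,interpolation=3))"
```

```text
scene [271 211  15  16 196] [0.17  0.276] [ 0.5828 -0.1544  0.2094]
top [   0  354   17  126 1752] [-1.523 -0.503] [0.4407 0.0357 0.0417]
wrist [ 100   40   47   59 1983] [0.139 0.282] [ 0.5838 -0.1489  0.21  ]
11.65 [ 0.46278351 -0.29174563  0.33519363] [ 0.00302454  0.16604186 -0.33459774]
```

View pics/end.png

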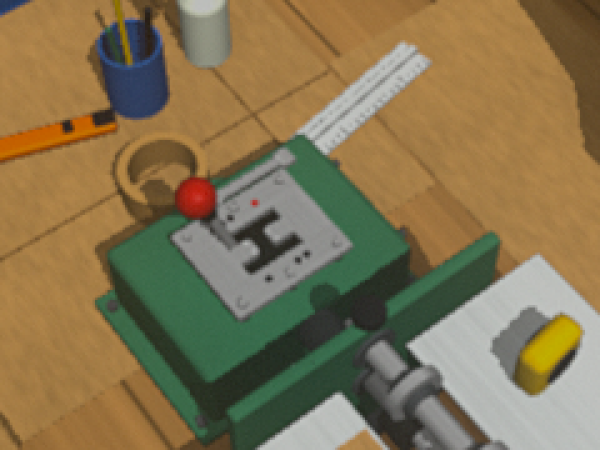

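The picture shows the knob at (196,198), with the rod at the front end of the right slot beside the three black dots. Everything else is where it was. Handing in.

```bash
python3 -c "
from workcell import bot
print(bot.finish_job())"
```

```text
the job is handed in; nothing more can be done
None
```

The gear lever is fully home in third (about 0.28 rad forward and 0.17 rad right by camera), the hand is clear, the loose things look undisturbed in the last picture, and the job is handed in; no verdict was returned.

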